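# Fit the seed mill's bayonet lid and hold it half-way to the lock

### The arm

A 7-joint arm with a two-finger parallel gripper is mounted at the origin on the work surface. World frame = base frame: x ahead of the robot, y to its left, z up, the work surface at z = 0. Lengths are in m, angles in rad, forces in N, time in s.
With the tool pointing down it reaches from about 0.425 to 0.925 m from the base axis. Payload 6.8 kg.
Tool frame: the origin (TCP) lies midway between the tips of the shut fingers; the grasp point (between the pads) lies 19 mm behind it; z points along the fingers, y is the line along which they close (so a half turn about z gives the same grasp; the last joint's range is limited). The gripper opens to 88 mm and grips with 3 to 60 N. Pads are 20 mm wide; open, the fingers measure 115 mm over their backs; the gripper's body (75 mm by 178 mm) begins 61 mm behind the grasp point.
Start: joints at [-1.31, 0.477, 0.022, 1.555, -0.011, 1.109, -0.083], TCP at [0.243, 0.63, 0.223] pointing down, gripper open.
Joint ranges: [-2.96, 2.96], [-0.34, 2.1], [-1.41, 1.46], [0.24, 2.44], [-1.37, 4.51], [0.17, 1.92], [-2.96, 2.96]. Speed limits (rad/s): [2.39, 2.39, 3.14, 3.14, 3.14, 3.14, 3.14].

### API

Orientations are given as a unit quaternion [w, x, y, z].
In Python, from workcell import ctrl gives the robot as it stands.
- The arm moves only by the tool drive_tool, never from a script. Its argument "deltas" is a list of rows, each a list of 3 entries, a list of its own where there are three numbers: the shift along the world's x, y, z in cm, then the turn about the world's z in degrees, then the finger opening in cm, from 0 to 8.78. A call has 1 to 5 rows; each row is the pose to reach, as a shift and turn from the pose commanded when the call began; what a row does not reach only later rows make up. A row lasts 1/8 s, in which the tool goes at most 62.5 mm and 10.7 degrees, less where a joint would pass 70% of its speed; a pose out of reach is approached as far as the arm can. A call with a gripper value outside its range is refused whole. The fingers move at their own pace and stop on an object; "newtons" is the grip in N (left out, the last holds). Time passes only in rows, so rows that repeat a pose let the fingers close. It gives the time, the measured TCP pose, the force, the opening and the grip force at its end, in the units of the state.
- ctrl.observe(): the state, without advancing time (a new reading comes with each control period).
- ctrl.grab_frame(name): name is "scene" or "side" or "wrist"; returns the picture (420x560x3 uint8, blue, green, red); there is no depth.
- ctrl.camera_info(name): a dict with "mtx" (3x3 intrinsics, pixels), "k1" (the pictures are not rectified: a ray, as slopes to the right and down, at radius r is drawn at 1 + k1 r^2 times it, then the intrinsics apply), "R" (3x3) and "t" (3): a world point X has camera coordinates R X + t; the wrist camera has in their place "mount" (4x4, takes a point from camera to tool coordinates, whose origin is the TCP and whose axes are the flange's). Camera axes: x right, y down, z forward; pixel columns grow to the right and rows downward; lengths in m; the calibration is good to about 2 mm. A picture is of the moment at which its call begins: read the wrist's pose just before it. camera_info takes no time and is no camera call.
- ctrl.job_done(): hands the job in; it is judged then, once.
Trained networks look in the newest picture that a camera, given by its name, has taken for a name from the list of things; names that differ only in an ending like _2 or _b are one class to them, and where a whole thing is asked for, a point or a joint stands for the part that bears it (a point fixed in the world has none). Each returns a list of dicts, best first, with "confidence" (0 to 1); they miss things now and then, are a little off and sometimes report something else, mostly with a low value. They report only what shows in the picture. A call takes as long as a camera call. They do not tell look-alikes from the thing itself.
- ctrl.boxes_of(camera, label): "point" ([x, y, z] in m, in the coordinates of the camera as it stood for that picture, good to about 4 mm: the middle of the surface that is visible of it).
- ctrl.cut_out(camera, label): "region" (420x560 bool, what is visible of it).
- ctrl.landmark_of(camera, label): "point" ([x, y, z] in m, in the coordinates of the camera as it stood for that picture, good to about 4 mm: a listed point, or the origin of a listed thing).
The state is a dict: "time": time; "qpos": joint angles; "qvel": joint speeds; "joint_torque": joint torques, N m; "ee_pos": TCP position; "tcp_rot": TCP orientation; "ft_force": force on the tool from outside, world axes, zero at the start; "wrist_torque": the same for the moment, N m; "grip_width": opening from 0.0 (shut) to 1.0 (fully open); "finger_force": force on a finger pad.
Only numpy, scipy, OpenCV 4.12 (cv2) and the standard library are available. Lean on these libraries where they do the work, as an engineer would, in place of code of your own. Each camera call takes 0.05 s, during which the arm holds its last target. There are 200 camera calls.

### The job

Slide the steel lid out from under the slotted wooden keeper by its bar grip, lower it into the mouth of the seed mill with its cross pin through the two entry notches until its disc sits flat on the collar, then turn it clockwise (seen from above) against the return spring to half-way to the lock, about 40 degrees. Do not let it reach the lock click at 80 degrees, and finish still gripping the lid there, because it springs back if let go. Leave everything else on the bench where it stands.

Things in the scene. Friction and masses are not known exactly. Their poses are not given: they have to be found in the camera images.
- lid_mid (a point): Steel bayonet lid, about 0.3 kg, standing upright in the keeper; point on its axis, half-way up its 86 mm. From its underside up: plug, diameter 72, 0 to 18 mm; disc, diameter 96, 18 to 26 mm; upright bar grip, 26 to 86 mm, 46 mm long (lid x) and 16 mm thick (lid y; pinch across it). Same after a half turn.
- lid_pin (a point): One end of the lid's round cross pin, diameter 8 mm, which sticks out of the plug along lid x (parallel to the bar grip) to 46 mm either side of the lid's axis; its own axis is 4 mm above the lid's underside.
- keeper: Wooden lid keeper, fixed; origin on the bench. Base board 10 mm thick, 128 wide, x -150 to +60 mm; the lid stands on it. From x -55 to +60 two boards overhang the lid's disc (underside 42, top 52 mm above the bench; 6 mm over the disc), with a 40 mm slot between them along keeper x for the bar grip. 104 mm between side walls. Closed at +x, open at -x.
- keeper_exit (a point): Point 120 mm from the keeper's origin along keeper -x, level with the overhanging boards' top, 52 mm above the bench: with its axis here the lid is clear of the boards and can be lifted. It starts within 8 mm of the keeper's origin.
- mill_mouth (a point): Centre of the seed mill's mouth, on the top of its flat steel collar (outer diameter 126, 8 mm thick), 120 mm above the bench; z up. White mill, fixed, chute towards mill -x. Round opening of diameter 76; the lid's disc rests on the collar around it. Fully seated, the lid's half-way point is 25 mm above this point; with the pin still resting on the collar, 43 mm.
- mill_notch (a point): Middle of one of the two entry notches in the collar, 45 mm from the mouth's centre along mill +x; the other is opposite. Each is 15 mm wide and runs outwards from the opening, for the ends of the lid's pin. Below the collar the pin can turn only clockwise seen from above.
- carrier (a joint): Sprung carrier in the mill, pushed round by the lid's pin; rad, 0 at the notches, growing as the lid turns clockwise seen from above. The pin meets it after about 0.08 rad of free turn, so it reads about 0.1 less than the lid's turn. Return torque 0.06 N m at 0, 0.14 at 0.7. The lock clicks at 1.4 (80 degrees); half-way is 0.7.
- jar: bystander: jar with a steel cap, 64 mm diameter, 85 mm tall; origin under its centre
- tape: bystander: cardboard ring, 84 mm diameter, 24 mm tall; origin under its centre
- brush: bystander: hand brush lying flat; origin underneath
- weight: bystander: brass scale weight, 48 mm diameter, 52 mm tall; origin under its centre
- pot: bystander: terracotta pot, 80 mm diameter, 75 mm tall; origin under its centre
- oil: bystander: grey bottle, 48 mm diameter, 130 mm tall; origin under its centre
- spanner: bystander: spanner lying flat; origin underneath
There are look-alikes about, which are no part of the job. What is shaped like the part that bears lid_mid but blue or turquoise is not meant.

How it is judged:
By the outcome, as a careful person would: the job done as asked, in the order asked, and still so for the second after the job is handed in, while the arm keeps its last pose, push and grip.
It also fails if it takes over 58 s, if anything falls off the work surface, if the arm or the gripper's body presses on something with over 40 N, if the wrist force passes 120 N, or if a joint passes its speed limit or range.

## Working session

There is one attempt and no reset: what is moved stays moved. The work goes in short steps, Python scripts to look and compute and a tool call to move; the robot and the scene stay as the last step left them, time stands still between calls to the robot, and variables do not carry over. Pictures are saved under pics/ and viewed, at most 10 in all, crops included, and the job is handed in when it is done.

Besides the shell and the picture viewer there is one more tool, called in YAML: its name, and indented under it one key for each argument. drive_tool: Moves the arm, as the interface text tells. Its arguments: {"type":"object","properties":{"deltas":{"type":"array","items":{"type":"array"}},"newtons":{"type":"number"}},"required":["deltas"]}

```bash
mkdir -p pics
cat > h.py <<'E'
import numpy as np, cv2
from workcell import ctrl
from scipy.spatial.transform import Rotation as Ro
def toworld(cam,p,st=None):
    ci=ctrl.camera_info(cam); p=np.array(p)
    if cam=="wrist":
        q=st["tcp_rot"]; M=np.array(ci["mount"])
        return Ro.from_quat([q[1],q[2],q[3],q[0]]).apply(M[:3,:3]@p+M[:3,3])+np.array(st["ee_pos"])
    return np.array(ci["R"]).T@(p-np.array(ci["t"]))
def proj(cam,X,st=None):
    ci=ctrl.camera_info(cam); X=np.array(X)
    if cam=="wrist":
        q=st["tcp_rot"]; M=np.array(ci["mount"])
        p=M[:3,:3].T@(Ro.from_quat([q[1],q[2],q[3],q[0]]).inv().apply(X-np.array(st["ee_pos"]))-M[:3,3])
    else: p=np.array(ci["R"])@X+np.array(ci["t"])
    s=p[:2]/p[2]; s=s*(1+ci["k1"]*(s@s)); m=np.array(ci["mtx"]); return m[:2,:2]@s+m[:2,2]
def marks(cam,labels,st=None,fn="landmark_of",n=4):
    for l in labels:
        for d in getattr(ctrl,fn)(cam,l)[:n]:
            w=toworld(cam,d["point"],st); print(cam,l,round(d["confidence"],2),w.round(4),proj(cam,w,st).round())
E
python3 - <<'E'
from h import *
st=ctrl.observe(); print(st)
ims=[]
for c in ["scene","side"]:
    im=ctrl.grab_frame(c); ims.append(im); cv2.imwrite(f"pics/{c}0.png",im)
    marks(c,["lid_mid","lid_pin","keeper","keeper_exit","mill_mouth","mill_notch"])
cv2.imwrite("pics/both.png",cv2.resize(np.vstack(ims),(800,1200))[:, :])
E
```

```text
{'time': 0.0, 'qpos': array([-1.31008379,  0.47779182,  0.02234591,  1.55642157, -0.01147855,
        1.10929112, -0.08311605]), 'qvel': array([-9.44661694e-04,  3.46181913e-05, -1.64974832e-03, -1.87374715e-04,
       -2.06670986e-04,  7.20835730e-04,  5.97932504e-04]), 'joint_torque': array([ 1.26693367e-04, -5.82847810e+01,  1.53475173e+00, -2.72613698e+01,
       -5.42814354e-02,  1.68968044e-02,  1.54099598e-04]), 'ee_pos': array([0.24315384, 0.62905282, 0.22170002]), 'tcp_rot': array([-8.72404808e-05,  1.83357945e-01,  9.83045812e-01, -8.87496485e-04]), 'ft_force': array([ 0.92126091, -0.26237322,  0.38192458]), 'wrist_torque': array([ 0.03131623, -0.00987487, -0.00978938]), 'finger_force': 0.0, 'grip_width': 0.9982362739607011}
scene lid_mid 0.87 [0.7121 0.2996 0.0408] [349. 316.]
scene lid_mid 0.76 [0.5499 0.1066 0.0464] [322. 225.]
scene lid_mid 0.73 [0.5618 0.2574 0.0523] [368. 259.]
scene lid_pin 0.94 [0.6693 0.285  0.0051] [352. 304.]
scene lid_pin 0.84 [0.5154 0.1413 0.0043] [338. 230.]
scene lid_pin 0.83 [0.6079 0.247  0.0171] [353. 275.]
scene lid_pin 0.63 [0.5484 0.45
[... 445 characters left out ...]
ll_notch 0.47 [ 0.6011 -0.0047  0.0047] [278. 223.]
side lid_mid 0.87 [0.5509 0.1062 0.0438] [247. 199.]
side lid_mid 0.87 [0.711  0.3043 0.0472] [286. 148.]
side lid_mid 0.69 [0.6053 0.0011 0.0011] [274. 234.]
side lid_mid 0.59 [0.5636 0.2559 0.0509] [242. 163.]
side lid_pin 0.9 [0.5191 0.1444 0.0045] [234. 202.]
side lid_pin 0.85 [0.5545 0.4566 0.0021] [230. 137.]
side lid_pin 0.69 [0.6081 0.2506 0.0113] [257. 172.]
side lid_pin 0.56 [0.6715 0.2809 0.005 ] [275. 165.]
side keeper 0.87 [ 0.5601  0.2537 -0.0006] [242. 177.]
side keeper 0.56 [ 0.6451 -0.2185  0.115 ] [312. 269.]
side keeper_exit 0.56 [0.4352 0.2657 0.0515] [199. 167.]
side mill_mouth 0.67 [ 0.5987 -0.2184  0.1174] [292. 272.]
```

View pics/scene0.png

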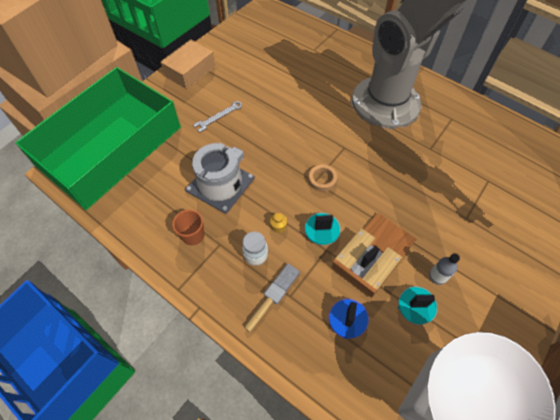

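View pics/side0.png

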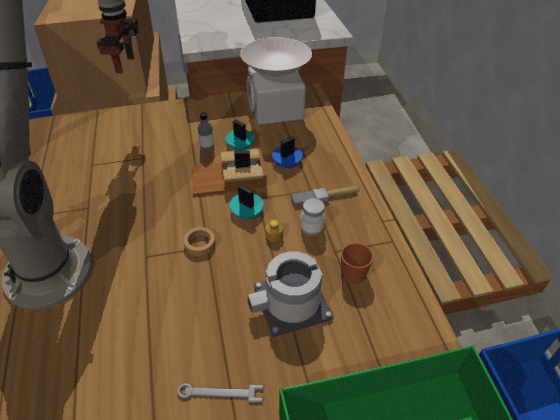

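Candidates in the scene picture: turquoise (322,225), blue (349,316), turquoise (418,303), and one in the wooden keeper at (368,259). The keeper one looks like steel and stands under the slotted boards, so it fits the description. The mill is at (215,159), with its notches roughly along world x. I'll go above the keeper to confirm this with the wrist camera.

drive_tool:
  deltas:
    - [[7, -8, 3], 4, 8.7]
    - [[13, -15, 6], 8, 8.7]
    - [[19, -22, 8], 12, 8.7]
    - [[25, -30, 8], 16, 8.7]
    - [[29, -37, 8], 16, 8.7]

```text
time: 1.32
ee_pos: [0.4379, 0.393, 0.2888]
tcp_rot: [0.0, 0.044, 0.999, 0.001]
ft_force: [1.0, 0.7, -0.5]
grip_width: 0.99
finger_force: 0.0
```

drive_tool:
  deltas:
    - [[0, 0, 0], 0, 8.7]
    - [[0, 0, 0], 0, 8.7]

```text
time: 1.58
ee_pos: [0.4361, 0.395, 0.288]
tcp_rot: [-0.0, 0.045, 0.999, 0.0]
ft_force: [-0.0, 0.1, 0.0]
grip_width: 0.996
finger_force: 0.0
```

Run:
```python
from h import *
st=ctrl.observe(); print(st["time"],st["ee_pos"],st["tcp_rot"],st["ft_force"]); print(ctrl.camera_info("wrist"))
im=ctrl.grab_frame("wrist")
cv2.imwrite("pics/w1.png",cv2.resize(im,(800,600)))
marks("wrist",["lid_mid","lid_pin","keeper","keeper_exit"],st)
```

```text
1.575 [0.43611847 0.39501    0.28802886] [-1.86083852e-04  4.47837487e-02  9.98996619e-01  3.68383293e-04] [-0.02978165  0.08232902  0.02419457]
{'mtx': array([[375.85638778,   0.        , 279.27010796],
       [  0.        , 375.85638778, 205.83400563],
       [  0.        ,   0.        ,   1.        ]]), 'k1': -0.05173519233545398, 'mount': array([[ 9.12952114e-05, -9.70910475e-01, -2.39442771e-01,
         6.52546652e-02],
       [ 9.99999562e-01, -1.34405605e-04,  9.26279712e-04,
        -4.99024407e-04],
       [-9.31517126e-04, -2.39442751e-01,  9.70910038e-01,
        -1.61965721e-01],
       [ 0.00000000e+00,  0.00000000e+00,  0.00000000e+00,
         1.00000000e+00]])}
wrist lid_mid 0.82 [0.712  0.301  0.0425] [226. 392.]
wrist lid_mid 0.74 [0.5625 0.2609 0.0541] [174. 294.]
wrist lid_mid 0.65 [ 0.558   0.2611 -0.001 ] [185. 271.]
wrist lid_mid 0.63 [0.5818 0.418  0.0397] [309. 293.]
wrist lid_pin 0.85 [0.5214 0.1442 0.0019] [ 91. 253.]
wrist lid_pin 0.71 [0.6051 0.2469 0.0132] [177. 310.]
wrist lid_pin 0.58 [0.6737 0.2804 0.0024] [211. 349.]
wrist keeper 0.8 [0.5591 0.2586 0.0027] [182. 273.]
wrist keeper 0.43 [0.4706 0.4245 0.0044] [306. 196.]
wrist keeper_exit 0.87 [0.4351 0.2713 0.0571] [164. 186.]
```

View pics/w1.png

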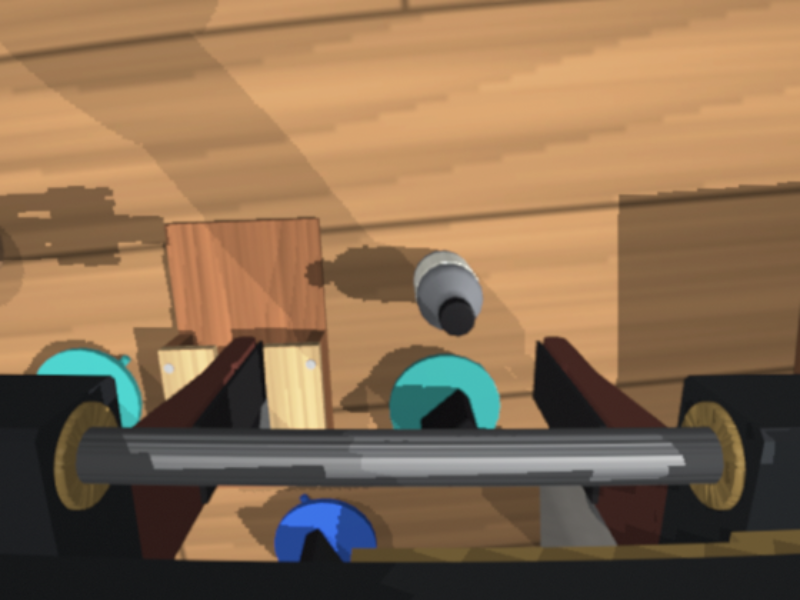

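The wrist picture (800 px scale) shows turquoise lids at (90,385) and (445,395), a blue one at (325,535), and the keeper at (245,330) with a grey lid partly hidden by the finger. I'll shift so the keeper comes into clear view.

drive_tool:
  deltas:
    - [[6, -4, 0], 0, 8.7]
    - [[11, -8, 0], 0, 8.7]
    - [[16, -11, 0], 0, 8.7]
    - [[21, -14, -1], 0, 8.7]
    - [[21, -14, -1], 0, 8.7]

```text
time: 2.45
ee_pos: [0.6495, 0.2499, 0.2761]
tcp_rot: [-0.0, 0.048, 0.999, -0.002]
ft_force: [-0.2, -0.0, -0.1]
grip_width: 0.991
finger_force: 0.0
```

drive_tool:
  deltas:
    - [[0, 0, 0], 0, 8.7]
    - [[0, 0, 0], 0, 8.7]

```text
time: 2.7
ee_pos: [0.6451, 0.257, 0.2782]
tcp_rot: [-0.0, 0.043, 0.999, 0.001]
ft_force: [-0.7, 0.4, 1.0]
grip_width: 0.99
finger_force: 0.0
```

Run:
```python
from h import *
st=ctrl.observe(); print(st["time"],st["ee_pos"],st["tcp_rot"])
im=ctrl.grab_frame("wrist")
c=proj("wrist",[.5,.26,.05],st);print(c)
x0=int(np.clip(c[0]-133,0,560-266)); y0=int(np.clip(c[1]-100,0,220))
cv2.imwrite("pics/w2.png",cv2.resize(im[y0:y0+200,x0:x0+266],(798,600),interpolation=cv2.INTER_CUBIC)); print(x0,y0)
marks("wrist",["lid_mid","lid_pin","keeper","keeper_exit"],st)
# bar top edge line: region of lid
for d in ctrl.cut_out("wrist","lid_mid"):
    ys,xs=np.nonzero(d["region"]); print(d["confidence"],xs.min(),xs.max(),ys.min(),ys.max(),im[d["region"]].mean(0))
```

```text
2.7 [0.64510339 0.25701751 0.27816785] [-2.73853537e-04  4.30263744e-02  9.99073719e-01  5.99834519e-04]
[269.32847667  29.76335759]
136 0
wrist lid_mid 0.97 [0.7122 0.2997 0.0466] [323. 234.]
wrist lid_mid 0.9 [0.5454 0.1088 0.0395] [128.  93.]
wrist lid_mid 0.89 [0.5592 0.2576 0.0511] [272.  93.]
wrist lid_mid 0.85 [0.5841 0.4194 0.0388] [429. 105.]
wrist lid_pin 0.96 [0.5205 0.144  0.0041] [168.  69.]
wrist lid_pin 0.78 [0.6694 0.281  0.0022] [301. 189.]
wrist lid_pin 0.74 [0.6053 0.2477 0.0131] [268. 138.]
wrist lid_pin 0.69 [0.5527 0.4549 0.0007] [447.  75.]
0.85 90 180 49 140 [164.84646591 168.2342019   72.67327196]
0.59 252 294 48 140 [136.20120378 136.54141588 136.52565205]
0.56 381 472 55 145 [131.86667721 134.54009173  61.14455164]
```

View pics/w2.png

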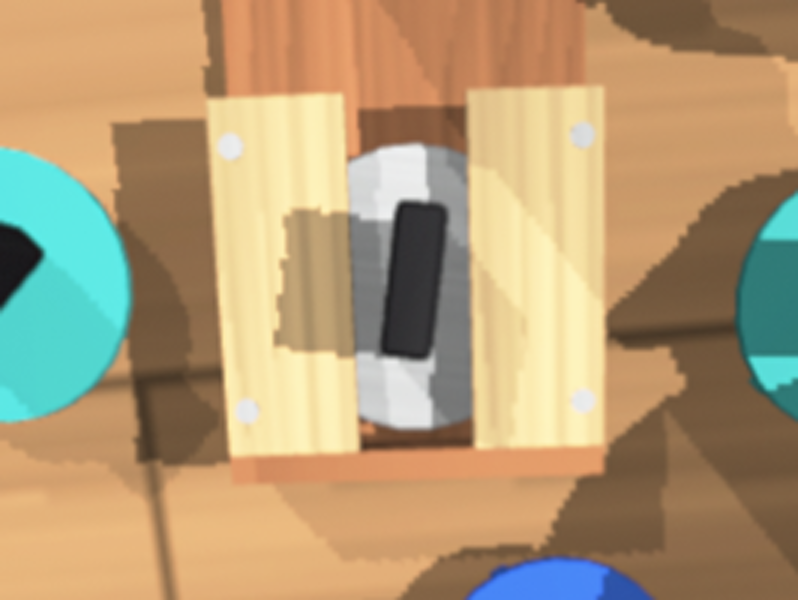

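Confirmed: the one in the keeper is grey steel with a black bar. The bar's top ends are at crop (421,204) and (406,357). Next I'll measure the bar and slot directions.

```bash
cat >> h.py <<'E'
def unproj(cam,px,z,st):
    ci=ctrl.camera_info(cam); m=np.array(ci["mtx"])
    s=cv2.undistortPoints(np.array([[px]],float),m,np.array([ci["k1"],0,0,0.]))[0,0]
    a=toworld(cam,[0,0,0],st); b=toworld(cam,[s[0],s[1],1],st); return a+(b-a)*(z-a[2])/(b[2]-a[2])
def yaw(a,b): return np.degrees(np.arctan2(*(b-a)[1::-1]))
E
python3 - <<'E'
from h import *
st={"ee_pos":[0.64510339,0.25701751,0.27816785],"tcp_rot":[-2.73853537e-04,4.30263744e-02,9.99073719e-01,5.99834519e-04]}
u=lambda x,y,z:unproj("wrist",[136+x/3,y/3],z,st)
def L(n,p,q,z):
    a,b=u(*p,z),u(*q,z); print(n,a.round(4),b.round(4),((a+b)/2).round(4),np.hypot(*(b-a)[:2]).round(4),yaw(a,b))
L("bar",(421,204),(406,357),.096)
L("slotL",(345,95),(360,452),.052)
L("slotR",(468,90),(474,447),.052)
L("outL",(207,98),(231,455),.052); L("outR",(604,87),(604,445),.052)
o=ctrl.observe();print(o["time"],o["ee_pos"],o["tcp_rot"])
E
```

```text
bar [0.5412 0.2635 0.096 ] [0.5842 0.2552 0.096 ] [0.5627 0.2593 0.096 ] 0.0438 -10.87993418865217
slotL [0.5006 0.2422 0.052 ] [0.6151 0.2357 0.052 ] [0.5578 0.239  0.052 ] 0.1147 -3.2490023408719213
slotR [0.5025 0.2818 0.052 ] [0.6168 0.2748 0.052 ] [0.5596 0.2783 0.052 ] 0.1145 -3.4987897557687315
outL [0.4974 0.1978 0.052 ] [0.6122 0.1915 0.052 ] [0.5548 0.1947 0.052 ] 0.115 -3.1518563131172996
outR [0.5051 0.3254 0.052 ] [0.6199 0.3192 0.052 ] [0.5625 0.3223 0.052 ] 0.1149 -3.103475511762445
3.0 [0.6461541  0.25510846 0.27828455] [1.34209573e-04 4.43153952e-02 9.99017561e-01 2.00463157e-04]
```

drive_tool:
  deltas:
    - [[-4.2, 0.2, -4], -3, 6]
    - [[-8.4, 0.4, -8], -6, 6]
    - [[-8.4, 0.4, -13], -6, 6]
    - [[-8.4, 0.4, -16], -6, 6]
    - [[-8.4, 0.4, -16], -6, 6]

```text
time: 3.62
ee_pos: [0.5608, 0.2579, 0.116]
tcp_rot: [-0.002, 0.097, 0.995, -0.001]
ft_force: [-0.2, 0.8, -0.1]
grip_width: 0.682
finger_force: 0.0
```

drive_tool:
  deltas:
    - [[0, 0, 0], 0, 6]
    - [[0, 0, 0], 0, 6]
    - [[0, 0, 0], 0, 6]

```text
time: 4.0
ee_pos: [0.5632, 0.2589, 0.1191]
tcp_rot: [0.001, 0.097, 0.995, 0.001]
ft_force: [-0.3, -0.1, -0.4]
grip_width: 0.683
finger_force: 0.0
```

Run:
```python
from h import *
st=ctrl.observe(); print(st["time"],st["ee_pos"],st["tcp_rot"],st["ft_force"],st["grip_width"])
im=ctrl.grab_frame("wrist"); cv2.imwrite("pics/w3.png",cv2.resize(im,(800,600)))
```

```text
4.0 [0.56321637 0.25887484 0.11914424] [7.96891391e-04 9.70169496e-02 9.95282203e-01 6.41800396e-04] [-0.34982722 -0.09021931 -0.42507949] 0.6834717441765855
```

View pics/w3.png

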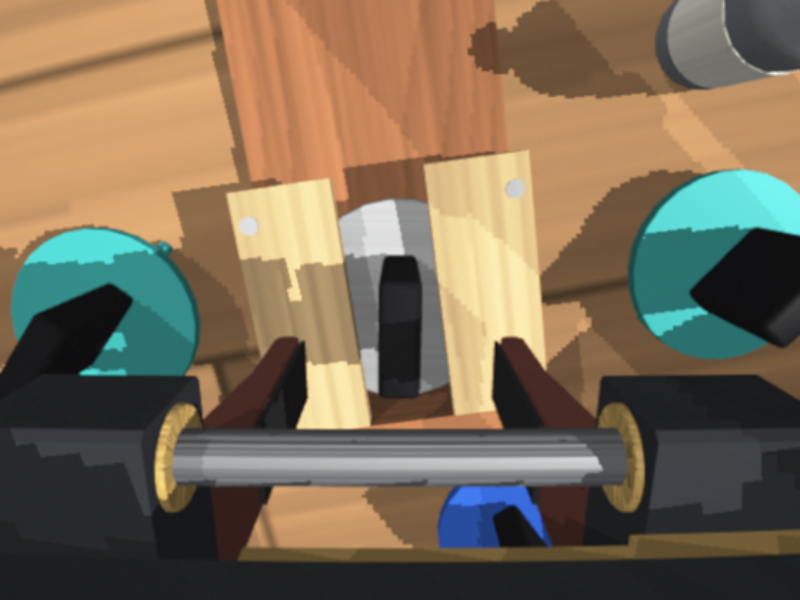

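The bar stands upright at columns 380–420, centred between the fingers and aligned with them. I'll descend and grip.

drive_tool:
  deltas:
    - [[0, 0, -3], 0, 6]
    - [[0, 0, -5], 0, 6]
    - [[0, 0, -5.8], 0, 6]
    - [[0, 0, -5.8], 0, 6]
    - [[0, 0, -5.8], 0, 6]

```text
time: 4.68
ee_pos: [0.5631, 0.2588, 0.0607]
tcp_rot: [0.001, 0.097, 0.995, 0.0]
ft_force: [-0.0, -0.7, -0.2]
grip_width: 0.682
finger_force: 0.0
```

drive_tool:
  deltas:
    - [[0, 0, 0], 0, 3]
    - [[0, 0, 0], 0, 1.6]
    - [[0, 0, 0], 0, 1]
    - [[0, 0, 0], 0, 1]
    - [[0, 0, 0], 0, 1]
  newtons: 40

```text
time: 5.3
ee_pos: [0.5625, 0.2586, 0.0599]
tcp_rot: [-0.0, 0.097, 0.995, 0.0]
ft_force: [-0.2, 1.3, 1.3]
grip_width: 0.18
finger_force: 40.0
```

drive_tool:
  deltas:
    - [[0, 0, 0], 0, 0.8]
    - [[0, 0, 0], 0, 0.8]
  newtons: 45

```text
time: 5.55
ee_pos: [0.5625, 0.2587, 0.0599]
tcp_rot: [-0.0, 0.097, 0.995, 0.0]
ft_force: [-0.1, 1.0, -0.2]
grip_width: 0.179
finger_force: 45.0
```

drive_tool:
  deltas:
    - [[0, 0, 0.2], 0, 0.8]
    - [[-2.5, 0.14, 0.2], 0, 0.8]
    - [[-5, 0.28, 0.2], 0, 0.8]
    - [[-7.5, 0.42, 0.2], 0, 0.8]
    - [[-7.5, 0.42, 0.2], 0, 0.8]

```text
time: 6.18
ee_pos: [0.4854, 0.2628, 0.0616]
tcp_rot: [-0.001, 0.096, 0.995, -0.0]
ft_force: [0.4, 0.5, -2.4]
grip_width: 0.179
finger_force: 45.0
```

drive_tool:
  deltas:
    - [[-2.5, 0.14, 0], 0, 0.8]
    - [[-4.8, 0.27, 0], 0, 0.8]
    - [[-4.8, 0.27, 0], 0, 0.8]
    - [[-4.8, 0.27, 0], 0, 0.8]

```text
time: 6.68
ee_pos: [0.4412, 0.2655, 0.0622]
tcp_rot: [0.001, 0.097, 0.995, 0.0]
ft_force: [0.2, 0.0, -2.4]
grip_width: 0.183
finger_force: 45.0
```

drive_tool:
  deltas:
    - [[0, 0, 4], 0, 0.8]
    - [[0, 0, 10], 0, 0.8]
    - [[0, 0, 16], 0, 0.8]
    - [[0, 0, 20], 0, 0.8]
    - [[0, 0, 20], 0, 0.8]

```text
time: 7.3
ee_pos: [0.4425, 0.2663, 0.2655]
tcp_rot: [0.003, 0.098, 0.995, 0.003]
ft_force: [0.2, 0.0, -3.1]
grip_width: 0.18
finger_force: 45.0
```

Run:
```python
from h import *
st=ctrl.observe(); print(st["time"],st["ee_pos"],st["tcp_rot"],st["ft_force"],st["qpos"].round(2))
for c in ["scene","side"]:
  for i in range(2):
    im=ctrl.grab_frame(c); marks(c,["mill_mouth","mill_notch"],n=2)
cv2.imwrite("pics/m.png",im[200:360,190:400])
```

```text
7.3 [0.4425169  0.26628863 0.2655245 ] [0.00286882 0.09778093 0.99520009 0.0027286 ] [ 2.36820244e-01  3.06483725e-03 -3.07510093e+00] [-0.82  0.17  0.17  1.89 -0.03  1.08  0.75]
scene mill_mouth 0.64 [ 0.5999 -0.2236  0.1175] [214. 160.]
scene mill_notch 0.57 [ 0.6431 -0.2147  0.1208] [206. 172.]
scene mill_mouth 0.72 [0.4856 0.2526 0.2141] [397. 205.]
scene mill_mouth 0.7 [ 0.5979 -0.222   0.1192] [215. 160.]
scene mill_notch 0.92 [ 0.6436 -0.2172  0.118 ] [205. 172.]
scene mill_notch 0.6 [ 0.4047  0.0071 -0.003 ] [321. 181.]
side mill_mouth 0.85 [ 0.6003 -0.2194  0.1178] [293. 272.]
side mill_mouth 0.62 [ 0.7171  0.0032 -0.0014] [313. 228.]
side mill_notch 0.72 [ 0.6452 -0.2184  0.115 ] [312. 269.]
side mill_notch 0.63 [0.4851 0.2553 0.2105] [211. 123.]
side mill_mouth 0.87 [ 0.5991 -0.2188  0.1193] [292. 272.]
side mill_notch 0.71 [ 0.6456 -0.2164  0.1128] [312. 269.]
```

drive_tool:
  deltas:
    - [[3, -5, 2], 3, 0.8]
    - [[6, -10, 3], 6, 0.8]
    - [[9, -15, 3], 9, 0.8]
    - [[12, -20, 3], 12, 0.8]
    - [[15, -25, 3], 15, 0.8]

```text
time: 8.52
ee_pos: [0.5904, 0.014, 0.2921]
tcp_rot: [0.0, -0.035, 0.999, 0.0]
ft_force: [-0.3, 0.5, -2.2]
grip_width: 0.182
finger_force: 45.0
```

drive_tool:
  deltas:
    - [[2.7, -5, 0], 1, 0.8]
    - [[5.4, -10, 0], 2, 0.8]
    - [[8, -15, 0], 3, 0.8]
    - [[10.5, -20, 0], 3, 0.8]
    - [[10.5, -22, 0], 3, 0.8]

```text
time: 9.15
ee_pos: [0.6947, -0.2085, 0.2908]
tcp_rot: [-0.001, -0.058, 0.998, -0.001]
ft_force: [-0.7, 0.3, -1.6]
grip_width: 0.177
finger_force: 45.0
```

drive_tool:
  deltas:
    - [[0, 0, 0], 0, 0.8]
    - [[0, 0, 0], 0, 0.8]
    - [[0, 0, 0], 0, 0.8]

```text
time: 9.52
ee_pos: [0.6948, -0.2019, 0.2922]
tcp_rot: [0.0, -0.061, 0.998, 0.001]
ft_force: [-1.5, -1.1, -2.0]
grip_width: 0.184
finger_force: 45.0
```

Run:
```python
from h import *
st=ctrl.observe(); print(st["time"],st["ee_pos"].tolist(),st["tcp_rot"].tolist(),st["ft_force"],st["qpos"].round(2))
im=ctrl.grab_frame("wrist"); cv2.imwrite("pics/w4.png",cv2.resize(im,(800,600),interpolation=cv2.INTER_CUBIC))
marks("wrist",["mill_mouth","mill_notch","lid_mid","lid_pin"],st,n=3)
```

```text
9.525 [0.6948202397008472, -0.2019154553564984, 0.2922022565438423] [0.0002603632896435129, -0.0614401667354856, 0.9981105062910829, 0.0006747991044050043] [-1.48058049 -1.13845391 -1.96657887] [-0.05  0.54  0.39  1.36 -0.21  1.29  2.04]
wrist mill_mouth 0.78 [ 0.6042 -0.2206  0.1172] [270.  81.]
wrist mill_notch 0.81 [ 0.6451 -0.2179  0.1229] [268. 130.]
```

View pics/w4.png

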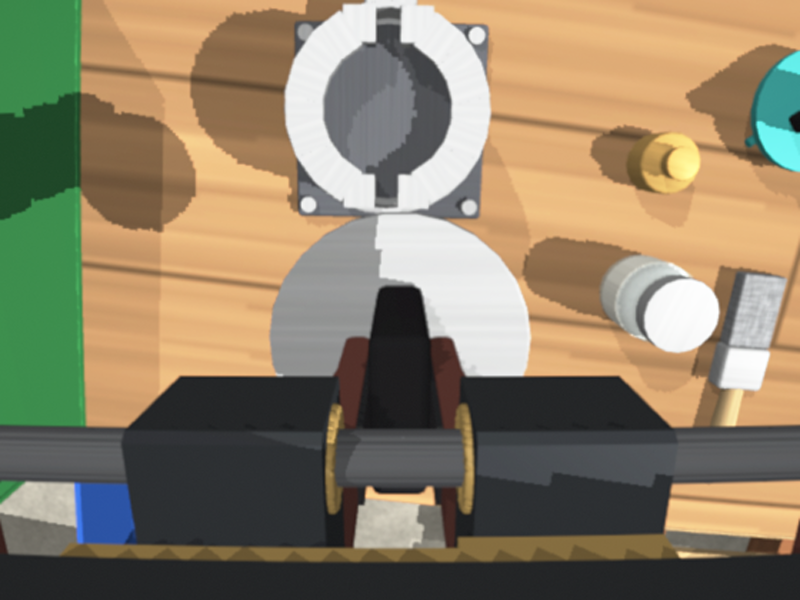

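Wrist picture (800 px scale): the mouth centre is at about (387,106). The notches are at (386,190) and (388,28), nearly parallel to the gripped bar. The held lid's disc spans columns 271–529, so it is centred at 400.

Run:
```python
from h import *
st={"ee_pos":[0.6948202397008472,-0.2019154553564984,0.2922022565438423],"tcp_rot":[0.0002603632896435129,-0.0614401667354856,0.9981105062910829,0.0006747991044050043]}
im=cv2.imread("pics/w4.png"); s=.7
u=lambda x,y,z=.12:unproj("wrist",[x*s,y*s],z,st)
# edge profile: subpixel notch edges per row
g=cv2.cvtColor(im,cv2.COLOR_BGR2GRAY).astype(int)
N=[]
for y in list(range(14,42,4))+list(range(178,206,4)):
    r=g[y,355:425]<200; i=np.nonzero(r)[0]
    if len(i):
        a,b=u(355+i[0],y),u(355+i[-1]+1,y); N.append((a+b)/2); print(y,355+i[0],355+i[-1],((a+b)/2).round(4),np.hypot(*(b-a)[:2]).round(4))
# collar outer and opening lateral
from scipy.optimize import least_squares
P=[];O=[]
for y in range(60,160,6):
    w=np.nonzero(g[y,280:500]>205)[0]+280
    if len(w)<4: continue
    L,Rr=w[0],w[-1]+1
    d=np.nonzero(g[y,310:465]<200)[0]+310
    P+=[u(L,y),u(Rr,y)]; O+=[u(d[0],y),u(d[-1]+1,y)]
for Q,r in((P,.063),(O,.038)):
    Q=np.array(Q)[:,:2]; f=least_squares(lambda c:np.hypot(*(Q-c[:2]).T)-c[2],[.6,-.22,r],loss="soft_l1",f_scale=.001); print(f.x.round(4),f.cost)
    f=least_squares(lambda c:np.hypot(*(Q-c[:2]).T)-r,[.6,-.22],loss="soft_l1",f_scale=.001); print(f.x.round(4))
q=st["tcp_rot"]; R=Ro.from_quat([q[1],q[2],q[3],q[0]]).as_matrix(); print("tool x yaw",np.degrees(np.arctan2(R[1,0],R[0,0])),"axis z",R[:,2])
# disc lateral: disc top z
zd=st["ee_pos"][2]-.0075+.026-.043; a,b=u(271,330,zd),u(529,330,zd); print("disc",a,b,np.linalg.norm(b-a))
```

```text
14 375 401 [ 0.548 -0.226  0.12 ] 0.0155
18 375 401 [ 0.5501 -0.2258  0.12  ] 0.0155
22 376 400 [ 0.5523 -0.2255  0.12  ] 0.0144
26 375 401 [ 0.5544 -0.2252  0.12  ] 0.0156
30 375 401 [ 0.5566 -0.225   0.12  ] 0.0156
34 375 400 [ 0.5588 -0.225   0.12  ] 0.0151
38 375 400 [ 0.5609 -0.2248  0.12  ] 0.0151
178 374 398 [ 0.6405 -0.2162  0.12  ] 0.0152
182 374 398 [ 0.6429 -0.2159  0.12  ] 0.0153
186 374 398 [ 0.6453 -0.2156  0.12  ] 0.0153
190 374 398 [ 0.6476 -0.2153  0.12  ] 0.0153
194 374 397 [ 0.6501 -0.2153  0.12  ] 0.0147
198 374 397 [ 0.6525 -0.2151  0.12  ] 0.0148
202 374 397 [ 0.6549 -0.2148  0.12  ] 0.0148
[ 0.6011 -0.22    0.0609] 1.3643916067225295e-06
[ 0.6052 -0.2196]
[ 0.6007 -0.2203  0.0386] 7.53660663501996e-07
[ 0.6006 -0.2203]
tool x yaw -172.95505928583415 axis z [ 4.36823131e-04  1.37904168e-03 -9.99998954e-01]
disc [ 0.69478132 -0.24916604  0.26770226] [ 0.68329699 -0.15572242  0.26770226] 0.09414669710181764
```

Run:
```python
from h import *
st={"ee_pos":[0.6948202397008472,-0.2019154553564984,0.2922022565438423],"tcp_rot":[0.0002603632896435129,-0.0614401667354856,0.9981105062910829,0.0006747991044050043]}
zd=.2922-.0069-.017
e=unproj("wrist",[400*.7,213.5*.7],zd,st); print("front rim dist",np.linalg.norm((e-st["ee_pos"])[:2]))
for i in range(3):
    o=ctrl.observe();print(o["time"],o["ee_pos"]); ctrl.grab_frame("side")
```

```text
front rim dist 0.04802262883770017
9.775 [ 0.69459756 -0.20386738  0.29214148]
9.825 [ 0.69455463 -0.20410858  0.29204504]
9.875 [ 0.69452898 -0.20429243  0.29200689]
```

drive_tool:
  deltas:
    - [[-4, -0.8, -1], -0.5, 0.8]
    - [[-7, -1.4, -2], -1, 0.8]
    - [[-9.4, -1.84, -4], -1, 0.8]
    - [[-9.4, -1.84, -6], -1, 0.8]
    - [[-9.4, -1.84, -8], -1, 0.8]

```text
time: 10.55
ee_pos: [0.6003, -0.2232, 0.2118]
tcp_rot: [0.0, -0.051, 0.999, 0.0]
ft_force: [0.2, 0.3, -2.7]
grip_width: 0.179
finger_force: 45.0
```

drive_tool:
  deltas:
    - [[0, 0, 0], 0, 0.8]
    - [[0, 0, 0], 0, 0.8]
    - [[0, 0, 0], 0, 0.8]

```text
time: 10.92
ee_pos: [0.6012, -0.2232, 0.213]
tcp_rot: [0.001, -0.051, 0.999, -0.0]
ft_force: [-0.0, -0.8, -2.0]
grip_width: 0.183
finger_force: 45.0
```

Run:
```python
from h import *
for c in ["side","scene"]*2:
    o=ctrl.observe();print(o["time"],o["ee_pos"].round(4),np.degrees(2*np.arctan2(o["tcp_rot"][1],o["tcp_rot"][2])),o["ft_force"].round(1)); im=ctrl.grab_frame(c)
    marks(c,["lid_mid","lid_pin"],n=1)
    p=proj(c,[.6,-.22,.16]).astype(int); cr=im[p[1]-60:p[1]+60,p[0]-53:p[0]+53]
    cv2.imwrite(f"pics/c_{c}.png",cv2.resize(cr,(400,453),interpolation=cv2.INTER_CUBIC))
cv2.imwrite("pics/c5.png",np.hstack([cv2.imread(f"pics/c_{c}.png") for c in ("side","scene")]))
```

```text
10.925 [ 0.6012 -0.2232  0.213 ] -5.86686794762752 [-0.  -0.8 -2. ]
side lid_mid 0.82 [0.5791 0.4181 0.0427] [239. 133.]
side lid_pin 0.95 [0.5183 0.1429 0.0059] [234. 202.]
11.075 [ 0.6009 -0.2231  0.2126] -5.869505717661436 [ 0.3 -0.7 -2.9]
scene lid_mid 0.87 [0.5471 0.1057 0.0417] [322. 225.]
scene lid_pin 0.97 [0.5164 0.1413 0.0057] [338. 230.]
11.225 [ 0.6006 -0.223   0.2122] -5.868496430970932 [ 0.9  0.2 -2.5]
side lid_mid 0.87 [0.5504 0.1051 0.0429] [247. 200.]
side lid_pin 0.95 [0.5196 0.1439 0.0079] [234. 201.]
11.375 [ 0.6005 -0.223   0.212 ] -5.865135862995181 [ 0.3 -0.2 -1.6]
scene lid_mid 0.94 [ 0.6032 -0.2258  0.2048] [208. 140.]
scene lid_pin 0.91 [0.5159 0.1409 0.0032] [338. 230.]
```

View pics/c5.png

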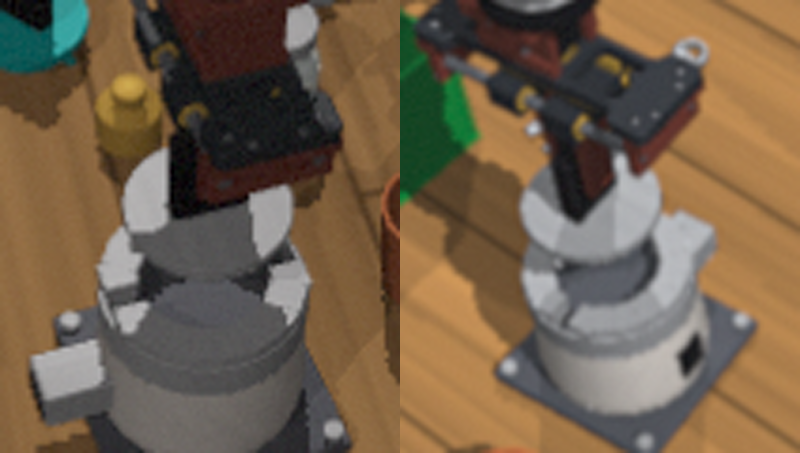

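The lid hangs level just above the mouth, with its bar along the notches. The arm settled about 2.7 mm low in y, so I'll correct that and lower.

drive_tool:
  deltas:
    - [[0, 0.27, -1], 0.1, 0.8]
    - [[0, 0.27, -2.5], 0.1, 0.8]
    - [[0, 0.27, -3.6], 0.1, 0.8]
    - [[0, 0.27, -3.6], 0.1, 0.8]
    - [[0, 0.27, -3.6], 0.1, 0.8]

```text
time: 12.15
ee_pos: [0.6007, -0.2205, 0.176]
tcp_rot: [0.0, -0.052, 0.999, -0.0]
ft_force: [0.1, 0.4, -2.1]
grip_width: 0.178
finger_force: 45.0
```

drive_tool:
  deltas:
    - [[0, 0, 0], 0, 0.8]
    - [[0, 0, 0], 0, 0.8]
    - [[0, 0, 0], 0, 0.8]
    - [[0, 0, 0], 0, 0.8]

```text
time: 12.65
ee_pos: [0.6006, -0.2202, 0.176]
tcp_rot: [0.0, -0.052, 0.999, -0.0]
ft_force: [0.6, 0.4, -3.3]
grip_width: 0.18
finger_force: 45.0
```

Now I'll lower it through the collar in small steps, watching the force.

drive_tool:
  deltas:
    - [[0, 0, -0.3], 0, 0.8]
    - [[0, 0, -0.6], 0, 0.8]
    - [[0, 0, -0.8], 0, 0.8]
    - [[0, 0, -0.8], 0, 0.8]

```text
time: 13.15
ee_pos: [0.6004, -0.2202, 0.1676]
tcp_rot: [-0.0, -0.052, 0.999, 0.0]
ft_force: [-0.3, 0.4, -2.7]
grip_width: 0.182
finger_force: 45.0
```

drive_tool:
  deltas:
    - [[0, 0, -0.3], 0, 0.8]
    - [[0, 0, -0.6], 0, 0.8]
    - [[0, 0, -0.6], 0, 0.8]

```text
time: 13.52
ee_pos: [0.6003, -0.2202, 0.1616]
tcp_rot: [-0.0, -0.052, 0.999, 0.0]
ft_force: [0.2, -0.1, -2.4]
grip_width: 0.18
finger_force: 45.0
```

drive_tool:
  deltas:
    - [[0, 0, -0.3], 0, 0.8]
    - [[0, 0, -0.6], 0, 0.8]
    - [[0, 0, -0.6], 0, 0.8]

```text
time: 13.9
ee_pos: [0.6003, -0.2202, 0.1555]
tcp_rot: [-0.0, -0.052, 0.999, 0.0]
ft_force: [-0.4, 0.3, -2.8]
grip_width: 0.181
finger_force: 45.0
```

drive_tool:
  deltas:
    - [[0, 0, -0.2], 0, 0.8]
    - [[0, 0, -0.35], 0, 0.8]
    - [[0, 0, -0.35], 0, 0.8]

```text
time: 14.28
ee_pos: [0.6004, -0.2202, 0.1523]
tcp_rot: [-0.0, -0.052, 0.999, 0.0]
ft_force: [0.1, 0.3, -2.1]
grip_width: 0.178
finger_force: 45.0
```

drive_tool:
  deltas:
    - [[0, 0, -0.1], 0, 0.8]
    - [[0, 0, -0.1], 0, 0.8]

```text
time: 14.52
ee_pos: [0.6007, -0.2203, 0.1519]
tcp_rot: [0.0, -0.052, 0.999, 0.0]
ft_force: [-2.4, -0.1, 2.2]
grip_width: 0.182
finger_force: 45.0
```

Seated: the force reversed at TCP z = 0.152, as predicted. Now I'll turn it clockwise.

drive_tool:
  deltas:
    - [[0, 0, -0.03], -3, 0.8]
    - [[0, 0, -0.03], -6, 0.8]
    - [[0, 0, -0.03], -9, 0.8]
    - [[0, 0, -0.03], -12, 0.8]
    - [[0, 0, -0.03], -12, 0.8]
  newtons: 55

```text
time: 15.15
ee_pos: [0.6012, -0.2207, 0.1519]
tcp_rot: [0.001, 0.052, 0.999, -0.0]
ft_force: [-0.8, -0.4, 4.8]
grip_width: 0.179
finger_force: 55.0
```

Run:
```python
from h import *
o=ctrl.observe();print(o["time"],o["ee_pos"],np.degrees(2*np.arctan2(o["tcp_rot"][1],o["tcp_rot"][2])),o["ft_force"],o["wrist_torque"],o["qpos"].round(2))
```

```text
15.15 [ 0.60120582 -0.22071028  0.15191619] 6.013025826717976 [-0.83233933 -0.41559458  4.80156627] [-0.03791536  0.23949564  0.01286753] [-0.05  0.52  0.42  1.73 -0.25  0.94  1.94]
```

drive_tool:
  deltas:
    - [[0, 0, 0], -4, 0.8]
    - [[0, 0, 0], -8, 0.8]
    - [[0, 0, 0], -12, 0.8]
    - [[0, 0, 0], -16, 0.8]
    - [[0, 0, 0], -16, 0.8]

```text
time: 15.78
ee_pos: [0.6012, -0.2208, 0.1519]
tcp_rot: [0.001, 0.19, 0.982, -0.0]
ft_force: [0.3, -1.2, 5.6]
grip_width: 0.177
finger_force: 55.0
```

drive_tool:
  deltas:
    - [[0, 0, 0], -4, 0.8]
    - [[0, 0, 0], -8, 0.8]
    - [[0, 0, 0], -12, 0.8]
    - [[0, 0, 0], -15, 0.8]
    - [[0, 0, 0], -16, 0.8]

```text
time: 16.4
ee_pos: [0.6011, -0.2209, 0.1519]
tcp_rot: [0.001, 0.325, 0.946, -0.0]
ft_force: [0.1, -0.9, 5.6]
grip_width: 0.18
finger_force: 55.0
```

drive_tool:
  deltas:
    - [[0, 0, 0], 0, 0.8]
    - [[0, 0, 0], 0, 0.8]
    - [[0, 0, 0], 0, 0.8]

```text
time: 16.77
ee_pos: [0.6012, -0.2209, 0.1519]
tcp_rot: [0.001, 0.325, 0.946, -0.0]
ft_force: [0.5, -1.5, 5.4]
grip_width: 0.181
finger_force: 55.0
```

Run:
```python
from h import *
o=ctrl.observe();print(o["time"],o["ee_pos"],o["tcp_rot"],np.degrees(2*np.arctan2(o["tcp_rot"][1],o["tcp_rot"][2])),o["ft_force"],o["wrist_torque"])
for c in ("side","scene"):
    im=ctrl.grab_frame(c); p=proj(c,[.6,-.22,.14]).astype(int); cr=im[p[1]-60:p[1]+60,p[0]-53:p[0]+53]
    cv2.imwrite(f"pics/d_{c}.png",cv2.resize(cr,(400,453),interpolation=cv2.INTER_CUBIC))
cv2.imwrite("pics/d6.png",np.hstack([cv2.imread(f"pics/d_{c}.png") for c in ("side","scene")]))
im=ctrl.grab_frame("wrist"); cv2.imwrite("pics/w7.png",cv2.resize(im,(800,600)))
```

```text
16.775 [ 0.60115833 -0.22087589  0.15191414] [ 9.03621390e-04  3.24670001e-01  9.45826917e-01 -1.30752879e-04] 37.89118301611572 [ 0.50154705 -1.54352947  5.44284664] [-0.27752449  0.27290283  0.16328388]
```

View pics/d6.png

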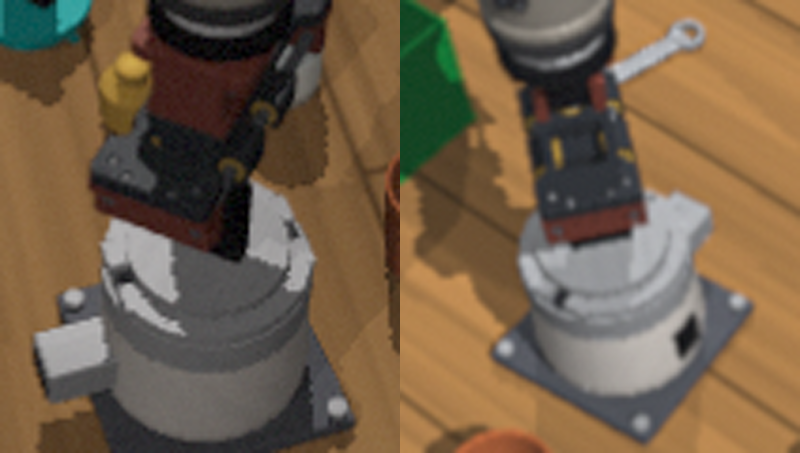

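View pics/w7.png

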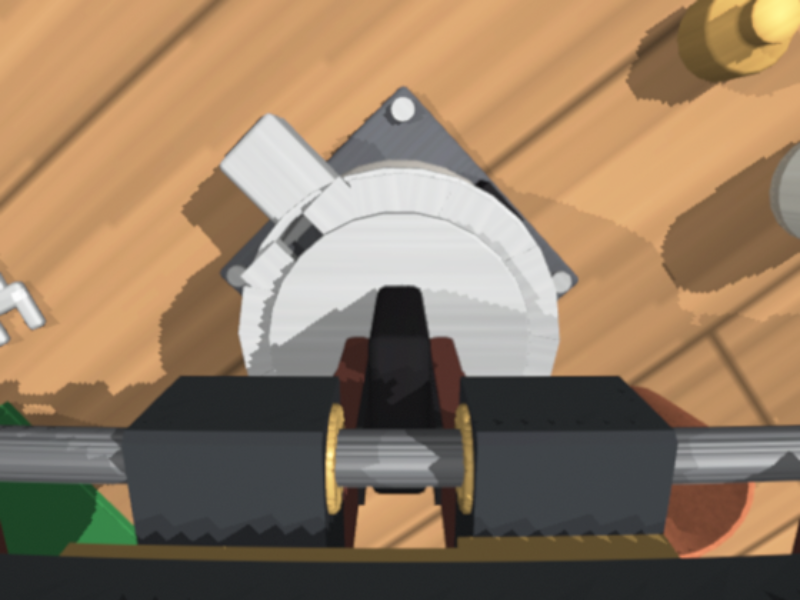

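Both views show the disc flat on the collar. In the wrist view the bar is square in the fingers (columns 370–430), and the notch is at (300,235), about 44° behind it. The spring torque of about 0.15 N m matches a half-way turn. I'll hand in while still gripping.

```bash
python3 -c "
from workcell import ctrl
print(ctrl.job_done())"
```

```text
the job is handed in; nothing more can be done
None
```

I handed the job in at about 17 s of the 58 s limit. The steel lid sits flat on the collar, turned about 44° clockwise, which puts the carrier at an estimated 0.67–0.70 rad, short of the lock, and the gripper still holds it; no verdict came back.

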